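Latch the movement carrying case

ROBOT

A 7-joint arm with a two-finger parallel gripper is mounted at the origin on the work surface. World frame = base frame: x ahead of the robot, y to its left, z up, the work surface at z = 0. Lengths are in mm, angles in rad, forces in N, time in s.
With the tool pointing down it reaches from about 400 to 875 mm from the base axis. Payload 4.4 kg.
Tool frame: the origin (TCP) lies at the very end of the fingers, on their centre line; the grasp point (between the pads) lies 19 mm behind it (grip_depth is the distance from the TCP to the grasp point, in mm); z points along the fingers, y is the direction in which the jaws open and shut (so a half turn about z gives the same grasp; the last joint's range is limited). The gripper opens to 85 mm and grips with 20 to 120 N. Pads are 22 mm wide; open, the fingers measure 114 mm over their backs; the gripper's body (76 mm by 85 mm) begins 54 mm behind the grasp point. The pads swing forward as they close: fully open they stand 13 mm farther back than shut.
Start: joints at [-1.351, 0.628, 0.038, 1.517, -0.027, 0.996, -0.02], TCP at [183.226, 623.656, 210.313] pointing down, gripper open.
Joint ranges: [-3.06, 3.06], [-0.37, 2.12], [-1.25, 1.32], [0.18, 2.47], [-1.1, 4.24], [0.23, 1.98], [-2.94, 2.94]. Speed limits (rad/s): [2.57, 2.57, 3.14, 3.14, 3.14, 3.14, 3.14].

INTERFACE

Orientations are given as [roll, pitch, yaw] about the fixed x, y, z axes, in that order (R = Rz(yaw) Ry(pitch) Rx(roll)).
In Python, from cell import read_state, get_image, finish_job, recognise, outline_of, grip_depth gives the robot as it stands. The module is installed in compiled form; this text tells all that it offers.
- The arm moves only by the tool send_rows, never from a script. Its argument "rows" is a list of rows, each a list of 5 numbers: the gripper command: -1 is shut, 1 is fully open, values between are in proportion, then the shift along the tool's x, y, z in m, then the turn about the tool's z in rad. In form: [[claw, tx, ty, tz, roll], ...]. A call has 1 to 12 rows; each row shifts and turns the pose as measured when the row begins, along the tool's axes as they then stand; what a row does not reach is not made up. A row lasts 1/12 s, in which the tool goes at most 41.7 mm and 7.16 degrees, less where a joint would pass 70% of its speed; a pose out of reach is approached as far as the arm can. A call with a gripper value outside its range is refused whole. The fingers move at their own pace and stop on an object; the grip force is fixed at half the most. Time passes only in rows, so rows that do not move let the fingers close. It gives the time, the measured TCP pose, the force and the opening at its end, in the units of the state.
- read_state(): the state, without advancing time (a new reading comes with each control period).
- get_image(name): name is "scene" or "side" or "wrist"; returns a dict with "image" (420x560x3 uint8, blue, green, red), "z_map" (420x560 float32, mm along the optical axis (not along the pixel's ray), 0 where there is no reading), "K" (3x3 intrinsics, pixels), "dist" ([k1, k2, p1, p2, k3] as OpenCV has them; the pictures are not rectified), "R" (3x3) and "t" (3): a world point X has camera coordinates R X + t; the wrist camera has in their place "tool_from_camera" (4x4, takes a point from camera to tool coordinates, whose origin is the TCP and whose axes are the flange's). Camera axes: x right, y down, z forward; pixel columns grow to the right and rows downward; lengths in mm; the calibration is good to about 2 mm. A picture is of the moment at which its call begins: read the wrist's pose just before it.
- finish_job(): hands the job in, once; it reports no verdict.
Trained networks look in a picture, given as the dict that the camera call returned (one of the last four; its "shot" number tells which), for a name from the list of things; names that differ only in an ending like _2 or _b are one class to them, and where a whole thing is asked for, a point or a joint stands for the part that bears it (a point fixed in the world has none). Each returns a list of dicts, best first, with "score" (0 to 1); they miss things now and then, are a little off and sometimes report something else, mostly with a low value. They report only what shows in the picture. A call takes as long as a camera call.
- recognise(picture, query): "box" ([left, top, right, bottom] in pixels, round what is visible of it).
- outline_of(picture, query): "mask" (420x560 bool, what is visible of it) and "box" ([left, top, right, bottom] in pixels, round what is visible of it).
The state is a dict: "clock": time; "qpos": joint angles; "qd": joint speeds; "tau": joint torques, N m; "eef_pos": TCP position; "tool_rot": TCP orientation; "force": force on the tool from outside, world axes, zero at the start; "torque": the same for the moment, N m; "width": finger opening in mm.
Only numpy, scipy, OpenCV 4.12 (cv2) and the standard library are available. Lean on these libraries where they do the work, as an engineer would, in place of code of your own. Each camera call takes 0.05 s, during which the arm holds its last target.

TASK

Shut the watch-movement carrying case: take the red knob, lift the latch bar over the brass keeper on the roof, push the tray in against its spring buffers, and let the bar drop fully into the keeper's notch so that it holds the tray when you let go. The keeper is adjustable and where it is set has not been measured, so feel for its tall backstop gently and do not force the bar against it; keep the movements upright in the tray and leave everything else on the bench alone.

Things in the scene. Friction and masses are not known exactly. Their poses are not given: they have to be found in the camera images.
- dock: the carrying case, screwed to the bench: grey base plate 240 x 164 x 10 mm, origin at the centre of its underside, on the bench. Its x axis points the way the tray is pushed shut, y to the left of that, z up. A housing with clear walls covers x = -20 to 120 mm, y = -75 to 75 mm; its roof is 70 mm above the bench
- keeper_track (a point): nominal middle of the brass keeper's notch, 72 mm above the bench, axes as the case's. Keeper, 30 mm wide: front post 16 mm thick, top 84 mm above the bench; then the notch, 14 mm long with upright, polished faces; then a backstop 20 mm thick, top 102 mm. The real keeper is fixed up to 12 mm either way along x from here, unmeasured. Keep the bar's force on it under 20 N
- tray (a joint): how far the tray is pushed in along the case's x, m: 0 = fully out, stop at 0.080; friction 0.6 N, damped (0.8 N per 10 mm/s). White front panel 152 mm wide, 70 mm tall. From 0.044 on it presses spring buffers (1.3 N, then 0.06 N more per mm) that push it out again unless latched. Latched it lies between 0.046 and 0.074, as the keeper is set; a bar dropped short of the keeper leaves it below 0.044
- latch (a joint): angle of the steel gravity latch bar, rad: 0 = level, down on its stop (its start and its end), grows as it is lifted, stop at 0.6; it falls by its own weight (about 180 g). Hinged on top of the tray's front panel, axis along the case's y, 76 mm above the bench; it reaches 121 mm from there along the case's +x, 14 mm wide, and moves with the tray
- knob (a point): middle of the red knob on the latch bar, the place to pinch: upright block 20 mm (case x) x 14 mm (case y) x 34 mm tall, 86 mm from the hinge, 30 mm short of the tooth. With the bar down this point is 116 mm above the bench, 14 mm below the knob's top, 20 mm above the bar's top. Pinch across the 14 mm
- tooth (a point): bottom of the round foot of the tooth that points down at the bar's far end, 116 mm from the hinge; tooth 10 mm long (case x), 14 mm wide. With the bar down it is 73 mm above the bench: it must rise 11 mm (0.1 rad) or more to pass over the front post, and stay less than 27 mm (0.23 rad) up to meet the backstop
- tray_floor (a point): middle of the tray's floor (tray inside 122 x 102 mm, walls 16 mm high, one low divider lengthwise), axes as the case's; it moves with the tray
- movement_a_mid (a point): middle of the loose watch-movement holder in the tray's left compartment: aluminium disc 36 mm across, 10 mm thick, with a brass movement on top, 5 mm above the tray's floor. It rides along; not to be handled
- movement_b_mid (a point): middle of the loose watch-movement holder in the tray's right compartment: aluminium disc 36 mm across, 10 mm thick, with a brass movement on top, 5 mm above the tray's floor. It rides along; not to be handled
- loupe: black eye loupe, a cone 36 mm across and 36 mm tall, standing beside the case on its left, origin in the centre of its underside. To be left alone
- screwdriver: small screwdriver 130 mm long lying beside the case on its right, origin in the middle of its length, on the bench. To be left alone
- dish: shallow glass dish 70 mm across, 22 mm tall, origin in the centre of its underside. To be left alone
- oil_jar: small amber jar with black cap, 42 mm across, 45 mm tall, origin in the centre of its underside. To be left alone
- dust_dome: blue dust cover with a top knob, 68 mm across, 50 mm tall, origin in the centre of its underside. To be left alone
- case_block: wooden block 60 x 60 x 30 mm, origin in the centre of its underside. To be left alone

How it is judged (in metres and radians):
On the way, in this order (a step that is already met when the one before it is completed fails the run):
1. the fingers lift the latch bar high enough to pass over the keeper's front post (value of joint latch above 0.09 rad and contact force between the fingers and latch above 0.3 N), for 0.1 s.
2. the tray is pushed in and the bar has dropped into the notch (value of joint tray above 0.045 m and value of joint latch below 0.035 rad), for 0.2 s.
At the end, for the whole second after the job is handed in: The tray is in past 45 mm and the latch bar lies down in the keeper's notch (within 0.035 rad of level), both at rest and released, with both movement holders flat (within 0.3 rad) on the tray's floor (all of step 2 and velocity of joint tray between -0.01 and 0.01 m/s and velocity of joint latch between -0.1 and 0.1 rad/s and angle between each of movement_a_mid, movement_b_mid's own z axis and vertical below 0.3 rad and z of movement_a_mid in the frame of tray_floor between -0.002 and 0.012 m and z of movement_b_mid in the frame of tray_floor between -0.002 and 0.012 m); the robot touches nothing.
It fails at once if the latch bar is forced against the case or keeper with more than 20 N (contact force between latch and dock above 20 N).
It fails at once if a movement holder is tipped over in the tray (angle between any of movement_a_mid, movement_b_mid's own z axis and vertical above 0.6 rad).
It fails at once if something else on the bench is moved more than 15 mm (distance of any of loupe, screwdriver, dish, oil_jar, dust_dome, case_block from where it was at the start of the episode above 0.015 m).
It also fails if it takes over 38 s, if anything falls off the work surface, if the arm or the gripper's body presses on something with over 40 N, if the wrist force passes 120 N, or if a joint passes its speed limit or range.

## Working session

There is one attempt and no reset: what is moved stays moved. The work goes in short steps, Python scripts to look and compute and a tool call to move; the robot and the scene stay as the last step left them, time stands still between calls to the robot, and variables do not carry over. Pictures are saved under pics/ and viewed, and the job is handed in when it is done.

Besides the shell and the picture viewer there is one more tool, called by a JSON object that holds its "op" and its "data", one argument or row to a line. send_rows: Moves the arm, as the interface text tells. Its arguments: {"type":"object","properties":{"rows":{"type":"array"}},"required":["rows"]}

```bash
mkdir -p pics
cat > h.py <<'E'
import numpy as np, cv2
from cell import *
def save(p,n): cv2.imwrite(f'pics/{n}.png',p['image'])
def world(p,u,v,z=None):
    q=cv2.undistortPoints(np.array([[[u,v]]],float),p['K'],np.array(p['dist'],float))[0,0]
    r=np.array([q[0],q[1],1.0])
    return r
def w_of(p,mask):
    vs,us=np.nonzero(mask&(p['z_map']>0))
    pts=np.stack([us,vs],1).astype(float)[:,None]
    q=cv2.undistortPoints(pts,np.array(p['K'],float),np.array(p['dist'],float))[:,0]
    d=p['z_map'][vs,us][:,None]
    c=np.hstack([q,np.ones((len(q),1))])*d
    return (c-np.array(p['t']).reshape(1,3))@np.array(p['R'])
E
python3 - <<'E'
from h import *
s=read_state();print(s)
for n in ['scene','side']:
    p=get_image(n);save(p,n+'0')
    for q in ['knob','dock','keeper_track','tray','latch','tooth']:
        try:
            for o in outline_of(p,q)[:2]:
                W=w_of(p,o['mask']);print(n,q,round(o['score'],2),np.round(o['box']),np.round(np.median(W,0)),np.round(np.percentile(W,3,axis=0)),np.round(np.percentile(W,97,axis=0)))
        except Exception as e: print(n,q,e)
E
```

```text
{'clock': 0.0, 'qpos': array([-1.35078885,  0.62933993,  0.03842078,  1.51835585, -0.02698727,
        0.99631467, -0.020048  ]), 'qd': array([ 0.00246337, -0.0011049 , -0.00067536, -0.00084275,  0.00097124,
       -0.00102572, -0.00067136]), 'tau': array([-1.18629054e-03, -5.63394535e+01,  1.22606747e+00, -1.93450713e+01,
        1.10399182e-02,  1.03957934e-02, -1.98536287e-05]), 'eef_pos': array([183.03298561, 623.00598449, 209.39665373]), 'tool_rot': array([-3.13969240e+00,  2.29787806e-05,  2.85576153e+00]), 'force': array([ 0.24899133, -0.23561673, -1.27636539]), 'torque': array([ 0.00150795,  0.04137453, -0.0057208 ]), 'width': 85.65536550210568}
scene knob 0.82 [295. 165. 320. 201.] [493.  84.  93.] [412.  73.  19.] [533. 116. 129.]
scene dock 0.9 [270. 160. 357. 248.] [542.  78.  65.] [412.   7.   3.] [631. 163.  98.]
scene keeper_track 0.75 [273. 160. 354. 244.] [543.  78.  65.] [412.   9.   6.] [632. 161.  98.]
scene tray 0.97 [275. 161. 321. 198.] [424.  79.  47.] [408.  10.  14.] [525. 145. 124.]
scene tray 0.45 [269. 162. 352. 246.] [542.  77.  65.] [412.   7.   2.] [63
[... 207 characters left out ...]
6 [271. 240. 330. 279.] [483.  90.  96.] [406.  76.  77.] [527.  98. 130.]
side dock 0.91 [215. 226. 345. 324.] [503. 119.  63.] [393.  21.   6.] [615. 175. 101.]
side dock 0.2 [272. 238. 330. 278.] [481.  90.  96.] [406.  76.  75.] [526.  98. 130.]
side keeper_track 0.57 [212. 229. 345. 328.] [502. 119.  63.] [394.  22.   7.] [615. 175. 101.]
side tray 0.84 [268. 235. 342. 317.] [442.  90.  37.] [401.  30.  18.] [518. 154. 126.]
side latch 0.67 [271. 234. 330. 280.] [482.  90.  96.] [406.  76.  79.] [526.  98. 130.]
side latch 0.25 [305. 242. 334. 257.] [463. -26.  21.] [436. -38.   9.] [494. -20.  26.]
side tooth 0.73 [272. 236. 332. 274.] [482.  89.  96.] [407.  32.  42.] [525.  98. 130.]
```

Run:
```python
import cv2
a=cv2.imread('pics/scene0.png')[120:280,220:400];b=cv2.imread('pics/side0.png')[200:350,180:370]
cv2.imwrite('pics/a1.png',cv2.resize(a,None,fx=3.5,fy=3.5,interpolation=2));cv2.imwrite('pics/b1.png',cv2.resize(b,None,fx=3.5,fy=3.5,interpolation=2))
```

```text
(no output)
```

View pics/scene0.png

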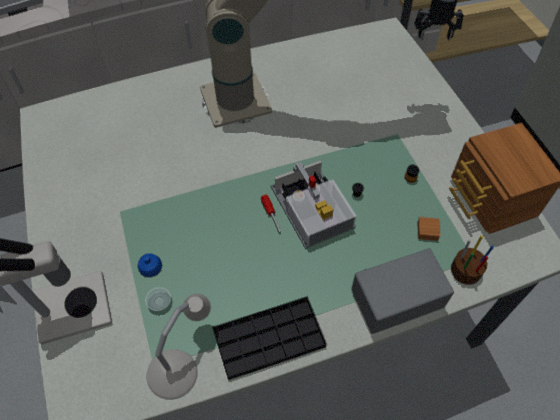

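View pics/a1.png

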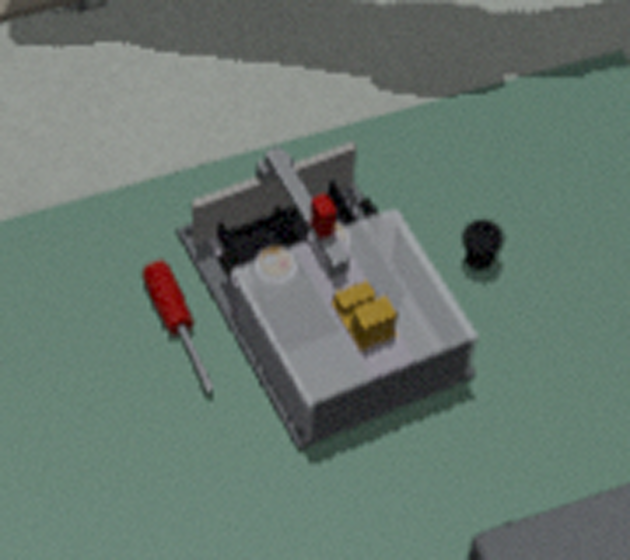

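View pics/b1.png

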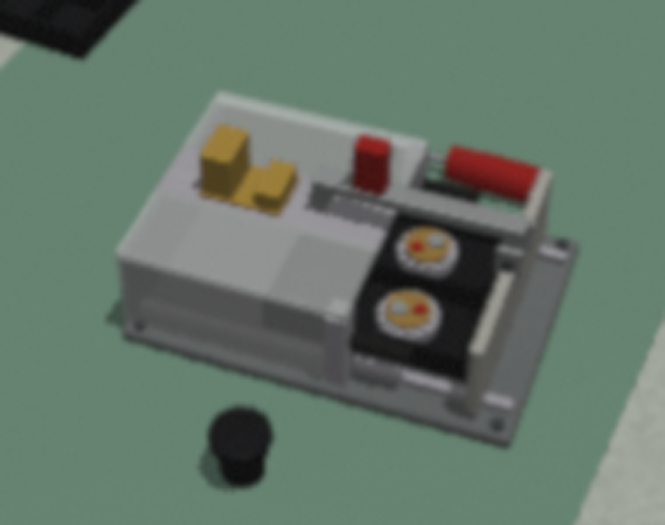

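```bash
cat >> h.py <<'E'
def colmasks(p):
    im=p['image'].astype(int);b,g,r=im[...,0],im[...,1],im[...,2]
    red=(r>90)&(g<0.45*r)&(b<0.45*r)
    br=(r>90)&(g>0.5*r)&(b<0.5*r)
    return red,br
E
python3 - <<'E'
from h import *
for n in ['scene','side']:
    p=get_image(n);red,br=colmasks(p)
    for nm,m in [('red',red),('br',br)]:
        W=w_of(p,m);
        k=(abs(W[:,0]-490)<140)&(abs(W[:,1]-85)<100)&(W[:,2]>68)&(W[:,2]<140)
        W=W[k];print(n,nm,len(W),np.round(np.percentile(W,[3,50,97],axis=0),1).tolist())
    W=w_of(p,np.ones((420,560),bool))
    k=(abs(W[:,0]-510)<150)&(abs(W[:,1]-85)<100)
    W=W[k]
    # roof
    R=W[(W[:,2]>67)&(W[:,2]<73)&(W[:,0]>460)];print('roof',len(R),cv2.minAreaRect(R[:,:2].astype(np.float32)))
    B=W[(W[:,2]>84)&(W[:,2]<97)&(W[:,0]<520)];
    l=cv2.fitLine(B[:,:2].astype(np.float32),cv2.DIST_HUBER,0,.01,.01).ravel();print('bar',len(B),l,np.degrees(np.arctan2(l[1],l[0])))
E
```

```text
scene red 27 [[489.5, 80.8, 123.9], [500.4, 86.9, 127.2], [509.2, 94.3, 131.4]]
scene br 126 [[553.3, 78.7, 70.9], [581.4, 92.1, 94.4], [599.0, 107.1, 102.6]]
roof 1172 ((559.1085815429688, 92.23320770263672), (141.69070434570312, 151.60897827148438), 5.261544227600098)
bar 131 [9.9748045e-01 7.0941627e-02 4.5869177e+02 8.0523087e+01] 4.0680733
side red 37 [[487.0, 86.3, 126.2], [494.8, 92.1, 129.2], [502.7, 96.6, 131.5]]
side br 260 [[547.1, 84.2, 70.9], [574.5, 100.1, 83.6], [593.4, 112.4, 103.1]]
roof 2766 ((554.615234375, 94.71141052246094), (141.94789123535156, 155.4182891845703), 5.190139293670654)
bar 381 [9.9416167e-01 1.0790067e-01 4.5761243e+02 8.9467300e+01] 6.1943126
```

{"op": "send_rows", "data": {
  "rows": [
    [1,-0.036,-0.034,0,0],
    [1,-0.036,-0.034,0,0],
    [1,-0.036,-0.034,0,0],
    [1,-0.036,-0.034,0,0],
    [1,-0.036,-0.034,0,0],
    [1,-0.036,-0.034,0,0],
    [1,-0.036,-0.034,0,0],
    [1,-0.036,-0.034,0,0],
    [1,-0.036,-0.034,0,0],
    [1,-0.036,-0.034,0,0],
    [1,-0.036,-0.034,0,0],
    [1,-0.036,-0.034,0,0]
  ]
}}

```text
clock: 1.8
eef_pos: [438.2, 193.0, 206.6]
tool_rot: [3.129, -0.003, 2.877]
force: [1.1, 0.6, -0.2]
width: 85.2
```

{"op": "send_rows", "data": {
  "rows": [
    [1,-0.018,-0.025,0,0],
    [1,-0.018,-0.025,0,0],
    [1,-0.018,-0.025,0,0],
    [1,-0.018,-0.025,0,0],
    [1,0,0,0,-0.09],
    [1,0,0,0,-0.09],
    [1,0,0,0,-0.09],
    [1,0,0,0,-0.09],
    [1,0,0,0,0]
  ]
}}

```text
clock: 2.55
eef_pos: [490.2, 57.1, 207.4]
tool_rot: [3.134, 0.011, -3.052]
force: [1.2, -0.3, -0.1]
width: 85.3
```

Run:
```python
from h import *
s=read_state();p=get_image('wrist');save(p,'w1');np.savez('w1',z=p['z_map'],im=p['image'],K=p['K'],dist=p['dist'],T=p['tool_from_camera'],pos=s['eef_pos'],rot=s['tool_rot'])
print(s['eef_pos'],s['tool_rot'],s['force'],p['tool_from_camera'])
for q in ['knob','latch']:
    for o in recognise(p,q)[:2]: print(q,o)
```

```text
[490.23639771  57.06091084 207.39922984] [ 3.13426114  0.01106977 -3.05232887] [ 1.15923631 -0.34450022 -0.10870163] [[-5.05116307e-04 -9.47601122e-01 -3.19455566e-01  8.28386857e+01]
 [ 9.99999801e-01 -5.99496436e-04  1.97108128e-04  3.25833199e-01]
 [-3.78292357e-04 -3.19455403e-01  9.47601236e-01 -1.63332441e+02]
 [ 0.00000000e+00  0.00000000e+00  0.00000000e+00  1.00000000e+00]]
knob {'box': [303.7, 88.6, 347.3, 251.8], 'score': 0.87}
latch {'box': [303.0, 92.0, 341.6, 252.0], 'score': 0.96}
```

View pics/w1.png

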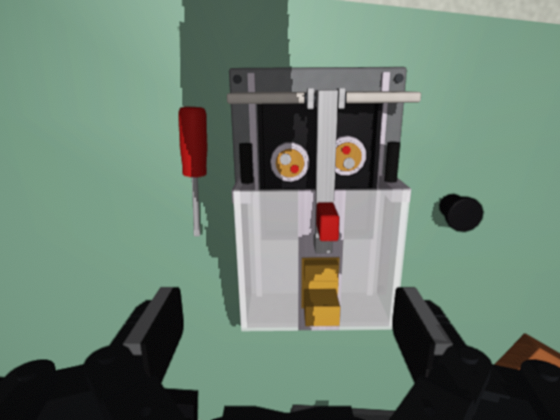

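```bash
cat >> h.py <<'E'
from scipy.spatial.transform import Rotation as Ro
def wl(d):
    z=d['z'];im=d['im'];h,w=z.shape
    vs,us=np.mgrid[0:h,0:w]
    pts=np.stack([us.ravel(),vs.ravel()],1).astype(float)[:,None]
    q=cv2.undistortPoints(pts,np.array(d['K'],float),np.array(d['dist'],float))[:,0]
    c=np.hstack([q,np.ones((len(q),1))])*z.ravel()[:,None]
    T=d['T'];t=c@T[:3,:3].T+T[:3,3]
    Rw=Ro.from_euler('xyz',d['rot']).as_matrix()
    W=t@Rw.T+d['pos']; W[z.ravel()==0]=np.nan
    return W.reshape(h,w,3)
E
python3 - <<'E'
from h import *
d=np.load('w1.npz');W=wl(d)
cv2.imwrite('pics/w1c.png',cv2.resize(d['im'][80:340,220:420],None,fx=2.3,fy=2.3,interpolation=2))
red,br=colmasks({'image':d['im']})
k=red&(W[...,2]>90); A=W[k]; print('red',len(A),np.nanpercentile(A,[2,50,98],axis=0).round(1).tolist())
Tt=A[A[:,2]>127.5]; print('knobtop',Tt.mean(0).round(1),len(Tt),cv2.minAreaRect(Tt[:,:2].astype(np.float32)))
R=W[(W[...,2]>67)&(W[...,2]<72.5)&(W[...,0]>440)&(W[...,1]>0)&(W[...,1]<180)]; print('roof',len(R),cv2.minAreaRect(R[:,:2].astype(np.float32)))
print('col profile through brass')
for v in range(180,330,3): print(v,W[v,312].round(1),W[v,327].round(1),W[v,334].round(1),d['im'][v,327])
E
```

```text
red 503 [[487.1, 81.3, 126.8], [495.7, 87.6, 129.4], [505.6, 94.3, 130.8]]
knobtop [496.2  87.8 129.5] 481 ((496.665283203125, 87.6569595336914), (19.43389320373535, 13.414950370788574), 7.139906883239746)
roof 19529 ((555.7850952148438, 94.1363525390625), (141.48663330078125, 150.93063354492188), 5.318634986877441)
col profile through brass
180 [489.4  82.8  19.7] [470.5  86.9  95. ] [469.8  92.2  95.8] [182 180 181]
183 [492.7  83.3  18.3] [472.5  87.1  96.1] [472.   92.3  96.5] [183 181 182]
186 [495.3  83.5  20. ] [475.   87.4  95.9] [474.9  93.   94.2] [183 181 182]
189 [498.5  83.9  19.2] [477.2  87.6  96.4] [477.   93.1  95.4] [183 181 182]
192 [487.5  79.   70.8] [479.5  87.9  96.7] [486.4  97.8  69.1] [183 182 183]
195 [490.4  79.4  69.9] [482.3  88.4  95.1] [488.5  97.8  71.1] [182 180 181]
198 [493.   79.7  70. ] [484.4  88.5  96.2] [491.7  98.5  68.9] [184 182 182]
201 [495.6  79.9  70.3] [487.1  89.   95.4] [494.1  98.7  69.6] [150 150 160]
204 [498.1  80.2  70.6] [487.1  88.1 103.3] [487.2  93.7 101.4] [ 8 10 81]
207 [501.2  80.6  69.2] [487.   87.2 111.1] [486.6  92.4 
[... 2395 characters left out ...]
]
303 [579.2  87.4  95.8] [578.2 100.4  95.5] [577.8 106.4  95.5] [25 68 92]
306 [579.5  87.2  99.9] [578.3  99.9 100. ] [577.  105.5 101.4] [ 38 104 140]
309 [581.7  87.4 101. ] [579.3  99.7 103.1] [580.3 106.  100.8] [ 57 154 201]
312 [583.5  87.4 102.8] [582.8 100.2 102.2] [582.7 106.3 101.6] [ 57 154 199]
315 [587.3  87.9 101.5] [586.  100.6 101.9] [586.  106.8 101.1] [ 56 152 198]
318 [590.6  88.3 101.1] [589.3 101.1 101.4] [588.4 106.9 102. ] [ 55 151 198]
321 [593.4  88.6 101.3] [592.4 101.5 101.3] [591.9 107.5 101.3] [ 55 151 198]
324 [596.6  89.  101.2] [595.  101.8 101.9] [594.5 107.8 101.9] [ 57 149 196]
327 [622.7  94.2  69.1] [621.5 108.7  69.2] [620.  115.2  70.4] [188 181 193]
```

View pics/w1c.png

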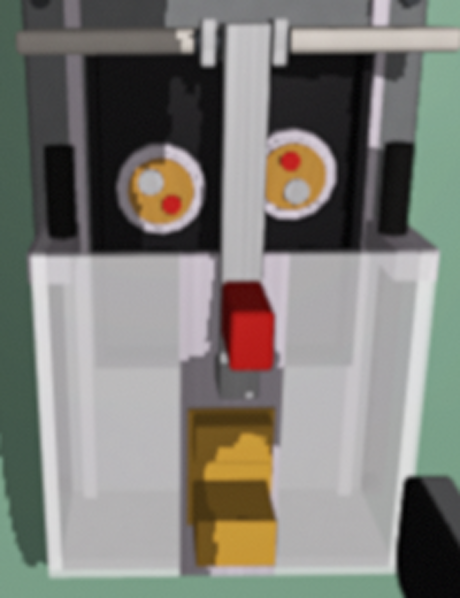

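{"op": "send_rows", "data": {
  "rows": [
    [1,-0.0045,0.015,0.02,0],
    [1,-0.0045,0.015,0.02,0],
    [1,0,0,0.02,0],
    [1,0,0,0.01,0],
    [1,0,0,0,0]
  ]
}}

```text
clock: 3.12
eef_pos: [499.9, 91.4, 136.9]
tool_rot: [3.134, 0.017, -3.066]
force: [-0.6, -0.3, 0.1]
width: 85.3
```

Run:
```python
from h import *
s=read_state();p=get_image('wrist');save(p,'w2');d=dict(z=p['z_map'],im=p['image'],K=p['K'],dist=p['dist'],T=p['tool_from_camera'],pos=s['eef_pos'],rot=s['tool_rot'])
print(s['eef_pos'],s['tool_rot'],s['force'])
W=wl(d);red,br=colmasks(p);A=W[red&(W[...,2]>127.5)]
print(A.mean(0),len(A),cv2.minAreaRect(A[:,:2].astype(np.float32)))
c=A.copy();Rw=Ro.from_euler('xyz',s['tool_rot']).as_matrix();print('tool',((A.mean(0)-s['eef_pos'])@Rw))
for v in range(150,400,6): print(v,W[v,300].round(1),W[v,330].round(1))
```

```text
[499.93070472  91.37488507 136.91311035] [ 3.13395318  0.01720148 -3.06567592] [-0.59706558 -0.26701966  0.07193648]
[495.95196423  88.08720846 129.48189234] 862 ((496.42041015625, 87.95222473144531), (19.288639068603516, 12.824844360351562), 4.584690570831299)
tool [ 4.34382836 -3.03256492  7.33463698]
150 [458.5  98.5  32.9] [457.2 120.3  31.4]
156 [463.2  99.   31.2] [461.6 120.9  30.9]
162 [467.6  99.4  31.1] [465.8 121.3  31.8]
168 [472.8 100.   27.4] [470.2 121.8  31.9]
174 [479.3 100.9  19.2] [475.4 122.7  29. ]
180 [483.8 101.2  20.2] [482.5 124.8  18.3]
186 [488.7 101.7  19.8] [487.1 125.1  19.6]
192 [493.5 102.1  20. ] [492.1 125.8  18.9]
198 [484.9  99.5  64.9] [482.8 119.1  67.2]
204 [487.3  99.5  70.4] [486.3 119.2  69.2]
210 [491.9 100.   69.1] [490.1 119.5  70.1]
216 [495.9 100.3  69.6] [494.1 119.9  70.6]
222 [500.1 100.7  69.6] [498.7 120.6  69.5]
228 [504.3 101.   69.9] [502.8 121.   69.9]
234 [508.7 101.4  69.6] [507.4 121.6  69.1]
240 [513.6 101.9  68.5] [512.  122.2  68.8]
246 [517.8 102.2  69.1] [515.7 122.5  70.3]
252 [522.  102.6  69.6] [520.1 123.   70.4]
258
[... 427 characters left out ...]
.6  69.6]
318 [574.  107.   71.2] [574.1 129.4  68.9]
324 [577.4 107.2  73.7] [579.4 130.   68.8]
330 [577.6 107.   80.4] [584.8 130.6  68.7]
336 [577.1 106.7  87.7] [589.3 131.   69.9]
342 [577.4 106.4  93.6] [594.8 131.6  69.8]
348 [577.5 106.2  99.6] [600.7 132.4  69.2]
354 [580.4 106.4 101.8] [606.2 133.   69.4]
360 [585.9 106.9 101.1] [611.5 133.6  69.8]
366 [590.8 107.3 101.2] [617.6 134.3  69.3]
372 [595.3 107.7 101.8] [687.4 150.6  -1. ]
378 [697.1 120.7  -0.9] [ 6.947e+02  1.514e+02 -5.000e-01]
384 [ 7.047e+02  1.214e+02 -7.000e-01] [ 7.027e+02  1.524e+02 -7.000e-01]
390 [ 7.122e+02  1.220e+02 -2.000e-01] [710.9 153.4  -1.1]
396 [ 7.206e+02  1.228e+02 -6.000e-01] [716.7 153.8   1.2]
```

View pics/w2.png

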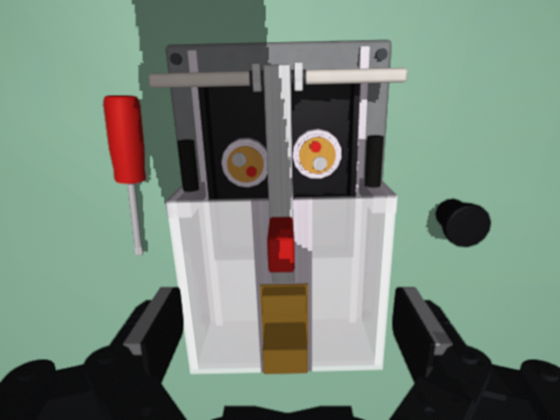

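{"op": "send_rows", "data": {
  "rows": [
    [1,0.004,-0.003,0.003,-0.015],
    [1,0,0,0.014,0],
    [1,0,0,0.014,0],
    [1,0,0,0.006,0],
    [1,0,0,0,0]
  ]
}}

```text
clock: 3.58
eef_pos: [499.0, 87.4, 103.1]
tool_rot: [3.135, 0.025, -3.051]
force: [0.0, -0.1, -0.2]
width: 85.2
```

{"op": "send_rows", "data": {
  "rows": [
    [1,0.002,0.0005,0.002,0],
    [-1,0,0,0,0],
    [-1,0,0,0,0],
    [-1,0,0,0,0],
    [-1,0,0,0,0],
    [-1,0,0,0,0],
    [-1,0,0,0,0]
  ]
}}

```text
clock: 4.17
eef_pos: [498.7, 87.8, 104.5]
tool_rot: [3.134, 0.031, -3.052]
force: [-2.0, 7.3, 5.9]
width: 12.7
```

{"op": "send_rows", "data": {
  "rows": [
    [-1,0.001,0.001,-0.003,0],
    [-1,0.002,0,-0.003,0],
    [-1,0.002,0,-0.003,0],
    [-1,0.001,0,-0.002,0],
    [-1,0,0,0,0]
  ]
}}

```text
clock: 4.58
eef_pos: [490.5, 87.3, 115.1]
tool_rot: [3.135, 0.028, -3.053]
force: [0.2, -0.6, -3.1]
width: 11.2
```

Run:
```python
from h import *
s=read_state();print(s['eef_pos'],s['tool_rot'],s['force'],s['torque'],s['width'])
p=get_image('side');save(p,'s3')
cv2.imwrite('pics/s3c.png',cv2.resize(p['image'][200:350,180:370],None,fx=3.5,fy=3.5,interpolation=2))
```

```text
[490.53738144  87.28833878 115.07383782] [ 3.134856    0.02810219 -3.05252801] [ 0.20325151 -0.64070981 -3.13955521] [ 3.37543799e-04 -3.52685575e-01 -1.52909899e-01] 11.24605869214443
```

View pics/s3c.png

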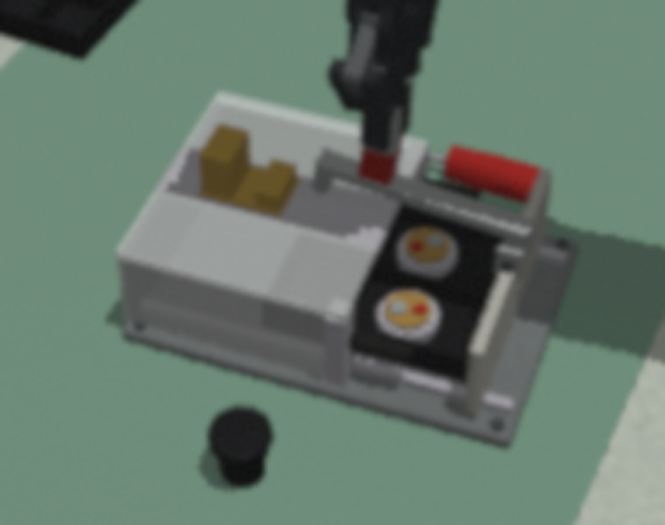

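```bash
cat >> h.py <<'E'
def bar():
    p=get_image('side');W=w_of(p,np.ones((420,560),bool));c=np.array([.9957,.0926])
    u=W[:,:2]@c; v=W[:,:2]@np.array([-.0926,.9957])
    im=p['image'].reshape(-1,3).astype(int)[(p['z_map']>0).ravel()]
    br=(im[:,2]>1.5*im[:,0])
    k=(abs(v-41)<14)&(W[:,2]>76)&(W[:,2]<125)&(u>405)&(u<620)&~br
    return u[k],v[k],W[k,2]
E
python3 - <<'E'
from h import *
u,v,z=bar()
for a in range(400,620,8):
    k=(u>=a)&(u<a+8)
    if k.sum(): print(a,k.sum(),np.percentile(z[k],[10,50,90]).round(1),np.median(v[k]).round(1))
E
```

```text
408 55 [82.2 91.7 96.5] 47.0
416 46 [83.7 94.  97.4] 47.8
424 31 [92.5 96.3 98.4] 44.4
432 31 [ 93.6  98.1 100. ] 45.2
440 30 [ 93.9  98.8 100.3] 44.9
448 31 [ 96.4  99.5 101.6] 44.7
456 30 [ 96.6 100.4 102.9] 45.8
464 32 [ 98.2 102.2 103.6] 46.1
472 31 [ 98.7 103.3 104.9] 45.9
480 32 [ 98.9 104.  106.7] 46.0
488 23 [100.8 104.4 109.5] 46.2
496 11 [ 98.1 103.1 105.3] 48.7
504 18 [102.7 106.2 109.6] 48.6
512 27 [101.8 107.5 108.8] 46.8
520 38 [ 93.6 107.4 109.7] 46.5
528 40 [ 92.6 106.5 110.4] 48.4
536 2 [89.8 91.4 93. ] 48.4
552 5 [78.1 83.1 84. ] 30.0
560 3 [83.1 84.4 84.6] 29.3
568 2 [83.2 83.9 84.7] 30.0
576 3 [82.2 89.9 94. ] 30.7
584 11 [ 81.5  92.3 101.1] 31.2
592 3 [100.5 101.  101.8] 28.6
600 9 [100.2 100.7 103.1] 40.2
```

{"op": "send_rows", "data": {
  "rows": [
    [-1,0,0,-0.002,0],
    [-1,-0.003,0,0,0],
    [-1,-0.003,0,0,0],
    [-1,-0.003,0,0,0],
    [-1,-0.003,0,0,0]
  ]
}}

```text
clock: 5.1
eef_pos: [497.2, 87.9, 115.2]
tool_rot: [3.136, 0.016, -3.048]
force: [-2.9, -1.0, -6.6]
width: 11.0
```

{"op": "send_rows", "data": {
  "rows": [
    [-1,-0.004,0,-0.001,0],
    [-1,-0.004,0,-0.001,0],
    [-1,-0.004,0,-0.001,0],
    [-1,-0.004,0,-0.001,0]
  ]
}}

```text
clock: 5.43
eef_pos: [509.2, 89.0, 117.2]
tool_rot: [3.137, 0.004, -3.048]
force: [-4.8, 0.6, -8.0]
width: 11.0
```

Run:
```python
from h import *
s=read_state();print(s['eef_pos'],s['tool_rot'],s['force'],s['torque'],s['width'])
u,v,z=bar()
for a in range(400,620,8):
    k=(u>=a)&(u<a+8)
    if k.sum(): print(a,k.sum(),np.percentile(z[k],[10,50,90]).round(1),np.median(v[k]).round(1))
```

```text
[509.18327677  89.02801368 117.21853352] [ 3.13695597  0.0037115  -3.04825696] [-4.78748213  0.64898797 -7.97082865] [ 0.03156523  0.72319532 -0.10481212] 10.98972052674652
424 21 [78.8 89.3 96.5] 46.9
432 48 [83.5 91.9 96.9] 47.7
440 40 [84.1 95.2 98.1] 47.2
448 29 [93.8 97.2 99.5] 44.4
456 33 [ 94.   98.3 101.6] 46.0
464 29 [ 96.3  99.7 101.2] 45.6
472 31 [ 96.1 100.9 103.2] 46.9
480 29 [ 98.8 102.3 104.4] 44.6
488 31 [100.4 103.7 105.3] 44.8
496 31 [ 99.1 104.1 107.3] 46.0
504 32 [102.8 105.9 110.7] 44.7
512 13 [ 99.6 104.2 106.6] 47.8
520 14 [102.  107.1 118. ] 48.1
528 25 [104.7 109.1 111.6] 47.7
536 26 [106.1 110.  112.1] 44.1
544 45 [ 95.8 110.4 113.8] 47.2
552 21 [ 93.5 106.7 112. ] 48.5
560 2 [83.5 84.5 85.6] 31.2
568 2 [83.3 84.2 85. ] 30.2
576 9 [80.3 88.4 97.1] 30.3
584 5 [ 92.1 100.2 101.4] 30.3
592 3 [100.7 101.5 101.6] 28.5
600 8 [ 99.5 102.1 102.5] 34.9
```

{"op": "send_rows", "data": {
  "rows": [
    [-1,-0.004,0,-0.0005,0],
    [-1,-0.004,0,-0.0005,0],
    [-1,-0.004,0,-0.0005,0],
    [-1,-0.004,0,-0.0005,0],
    [-1,-0.002,0,-0.0005,0]
  ]
}}

```text
clock: 5.9
eef_pos: [527.2, 90.8, 118.8]
tool_rot: [3.136, -0.001, -3.051]
force: [-4.8, 0.2, -9.2]
width: 11.2
```

Run:
```python
from h import *
s=read_state();print(s['eef_pos'],s['tool_rot'],s['force'],s['torque'],s['width'])
u,v,z=bar()
for a in range(440,600,8):
    k=(u>=a)&(u<a+8)
    if k.sum(): print(a,k.sum(),np.percentile(z[k],[10,50,90]).round(1),np.median(v[k]).round(1))
```

```text
[527.20282998  90.78356265 118.81937824] [ 3.13648705e+00 -7.19737905e-04 -3.05092870e+00] [-4.78581301  0.18061381 -9.20078174] [ 0.03834504  0.61097997 -0.09721164] 11.205476012339977
448 50 [79.  91.  95.4] 46.8
456 42 [84.7 95.  97.3] 47.8
464 34 [91.1 96.4 99. ] 46.1
472 30 [ 92.9  98.7 100.5] 44.3
480 32 [ 95.6  99.8 102. ] 45.2
488 32 [ 97.4 101.8 103.4] 45.7
496 32 [ 99.1 102.  105.3] 45.7
504 26 [100.6 104.6 105.6] 45.8
512 30 [100.7 105.2 107.5] 45.5
520 32 [102.3 106.6 109.3] 44.8
528 22 [104.7 107.6 114.9] 48.0
536 12 [102.8 106.4 109.4] 48.3
544 19 [104.9 109.8 115.5] 48.4
552 36 [ 94.6 112.  114.3] 44.7
560 32 [104.5 113.  115.4] 46.9
568 43 [ 94.6 107.  115.4] 48.1
576 2 [84.9 89.6 94.2] 41.9
584 5 [ 89.6 101.8 102.2] 30.6
592 3 [101.7 101.9 101.9] 29.2
```

{"op": "send_rows", "data": {
  "rows": [
    [-1,-0.002,0,0,0],
    [-1,-0.002,0,0,0],
    [-1,-0.002,0,0,0]
  ]
}}

```text
clock: 6.2
eef_pos: [533.7, 91.4, 118.7]
tool_rot: [3.136, -0.001, -3.051]
force: [-4.6, -0.7, -9.7]
width: 10.9
```

{"op": "send_rows", "data": {
  "rows": [
    [-1,-0.0015,0,0,0],
    [-1,-0.0015,0,0,0]
  ]
}}

```text
clock: 6.37
eef_pos: [534.6, 91.5, 118.1]
tool_rot: [3.137, -0.006, -3.051]
force: [-7.0, -0.6, -9.5]
width: 11.1
```

{"op": "send_rows", "data": {
  "rows": [
    [-1,-0.0015,0,0,0],
    [-1,-0.0015,0,0,0]
  ]
}}

```text
clock: 6.53
eef_pos: [534.9, 91.5, 117.4]
tool_rot: [3.137, -0.012, -3.051]
force: [-6.1, 0.6, -9.0]
width: 11.5
```

Run:
```python
from h import *
s=read_state();print(s['eef_pos'],s['tool_rot'],s['force'],s['torque'],s['qd'].round(4))
p=get_image('wrist');save(p,'w4');d=dict(z=p['z_map'],im=p['image'],K=p['K'],dist=p['dist'],T=p['tool_from_camera'],pos=s['eef_pos'],rot=s['tool_rot'])
```

```text
[534.89345356  91.5456163  117.44911773] [ 3.13690189 -0.01169129 -3.05112313] [-6.06254237  0.57109534 -8.98352005] [ 0.07419289  1.1354626  -0.18896564] [ 0.004   0.0247 -0.0012 -0.0359 -0.0061  0.0504  0.0043]
```

View pics/w4.png

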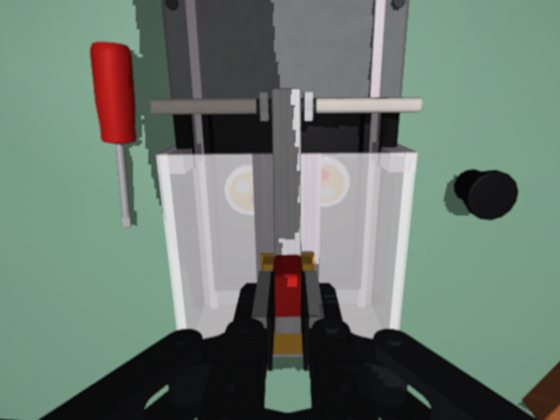

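Run:
```python
from h import *
p=get_image('side');save(p,'s5')
cv2.imwrite('pics/s5c.png',cv2.resize(p['image'][210:300,220:350],None,fx=5,fy=5,interpolation=2))
u,v,z=bar()
for a in range(444,600,8):
    k=(u>=a)&(u<a+8)
    if k.sum(): print(a,k.sum(),np.percentile(z[k],[10,50,90]).round(1),np.median(v[k]).round(1))
```

```text
452 28 [79.8 89.9 96.1] 46.8
460 49 [83.6 92.2 96.7] 48.1
468 35 [85.8 96.1 98.3] 46.5
476 31 [93.7 97.4 99.2] 46.2
484 29 [ 95.4  98.8 100.9] 44.9
492 32 [ 95.1 100.2 101.8] 46.2
500 29 [ 99.  101.6 103.5] 45.0
508 29 [ 99.2 102.3 104.7] 45.6
516 31 [ 98.3 103.6 105.2] 45.7
524 30 [101.1 105.5 106.6] 45.1
532 30 [102.5 106.2 116.7] 46.4
540 13 [101.9 103.9 108. ] 49.0
548 17 [ 83.7 105.  110.5] 48.6
556 24 [105.  109.5 111.9] 47.3
564 31 [104.6 111.2 112.9] 45.3
572 47 [ 95.9 109.2 112.5] 48.1
580 16 [ 92.9 101.5 112.8] 48.5
588 3 [100.9 101.  102.1] 28.3
596 6 [100.1 101.8 102.7] 38.6
```

View pics/s5c.png

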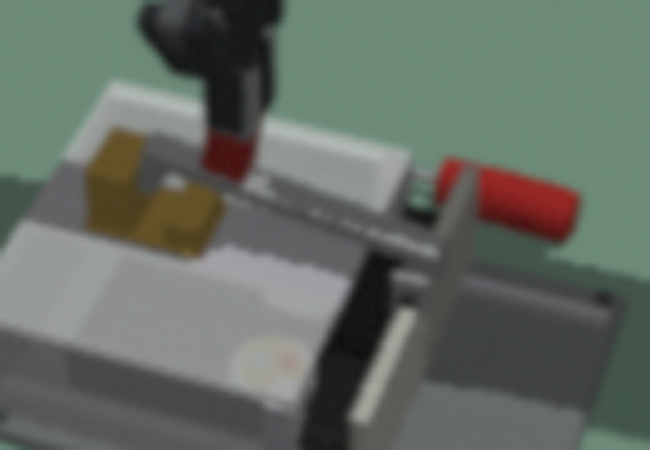

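{"op": "send_rows", "data": {
  "rows": [
    [-1,0.002,0,0.0005,0],
    [-1,0.001,0,0.001,0],
    [-1,0,0,0,0]
  ]
}}

```text
clock: 6.93
eef_pos: [535.2, 91.6, 117.1]
tool_rot: [3.136, -0.005, -3.051]
force: [-4.6, 1.1, -9.1]
width: 11.1
```

{"op": "send_rows", "data": {
  "rows": [
    [-1,0.003,0,0.001,0],
    [-1,0.002,0,0.001,0]
  ]
}}

```text
clock: 7.1
eef_pos: [534.0, 91.5, 116.5]
tool_rot: [3.136, 0.003, -3.052]
force: [-2.0, -0.1, -5.0]
width: 11.1
```

{"op": "send_rows", "data": {
  "rows": [
    [-1,-0.0005,0,0.003,0],
    [-1,-0.001,0,0.003,0],
    [-1,-0.001,0,0.003,0]
  ]
}}

```text
clock: 7.35
eef_pos: [539.2, 92.0, 109.3]
tool_rot: [3.136, 0.01, -3.052]
force: [-1.9, 0.4, 0.4]
width: 10.8
```

Run:
```python
from h import *
s=read_state();print(s['eef_pos'],s['tool_rot'],s['force'],s['torque'],s['qd'].round(4))
u,v,z=bar()
for a in range(444,600,8):
    k=(u>=a)&(u<a+8)
    if k.sum(): print(a,k.sum(),np.percentile(z[k],[10,50,90]).round(1),np.median(v[k]).round(1))
```

```text
[539.21948758  92.0035635  109.27029319] [ 3.13562182  0.00963201 -3.05212718] [-1.88432831  0.40665047  0.38479793] [-0.05706153  0.52263763 -0.16957767] [ 0.0022  0.0651  0.0015 -0.0179  0.002  -0.0651  0.0003]
452 42 [80.3 88.6 96.6] 45.0
460 47 [81.7 92.6 97.1] 48.5
468 34 [87.  94.9 97.3] 46.3
476 29 [92.8 96.1 97.4] 46.2
484 30 [92.1 96.5 98.3] 45.7
492 28 [92.1 96.6 98.8] 45.2
500 27 [92.9 97.7 99. ] 43.7
508 30 [92.9 97.2 99.4] 45.5
516 29 [93.1 97.5 99.5] 44.0
524 27 [94.4 98.6 99.5] 45.6
532 37 [ 93.6 100.2 114.8] 44.8
540 10 [94.3 97.  99.4] 49.0
548 18 [ 94.6  99.1 118.6] 49.2
556 19 [ 96.  100.  101.5] 47.7
564 30 [ 95.5 100.6 101.9] 45.9
572 46 [ 84.1  97.7 101.9] 48.5
580 21 [ 86.   99.5 102.8] 45.9
588 2 [101.5 101.5 101.6] 28.4
596 9 [100.2 102.1 103.3] 34.9
```

{"op": "send_rows", "data": {
  "rows": [
    [-1,-0.001,0,0.003,0],
    [-1,-0.0005,0,0.001,0]
  ]
}}

```text
clock: 7.57
eef_pos: [541.5, 92.2, 105.2]
tool_rot: [3.136, 0.01, -3.052]
force: [-1.7, 0.1, 0.5]
width: 11.2
```

Nearly level with no reaction force; open slowly and rise.

{"op": "send_rows", "data": {
  "rows": [
    [-0.5,0,0,0,0],
    [-0.3,0,0,0,0],
    [0,0,0,0,0],
    [0,0,0,0,0],
    [0,0,0,0,0]
  ]
}}

```text
clock: 7.98
eef_pos: [545.9, 92.7, 106.3]
tool_rot: [3.135, 0.019, -3.051]
force: [0.3, -0.1, 0.9]
width: 43.2
```

Run:
```python
from h import *
s=read_state();print(s['eef_pos'],s['tool_rot'],s['force'],s['width'])
p=get_image('side');save(p,'s6')
cv2.imwrite('pics/s6c.png',cv2.resize(p['image'][210:300,220:350],None,fx=5,fy=5,interpolation=2))
u,v,z=bar()
for a in range(444,600,8):
    k=(u>=a)&(u<a+8)
    if k.sum(): print(a,k.sum(),np.percentile(z[k],[10,50,90]).round(1),np.median(v[k]).round(1))
```

```text
[545.93365891  92.68292462 106.30741822] [ 3.13535068  0.01856157 -3.05103985] [ 0.31802621 -0.0501174   0.89841123] 43.19060266794728
444 5 [78.4 81.1 86.2] 53.1
452 64 [80.7 88.4 96.5] 46.2
460 39 [83.9 94.7 97. ] 47.6
468 29 [91.  95.4 96.7] 45.8
476 31 [90.5 95.4 97.6] 45.7
484 30 [90.5 95.5 97.1] 46.1
492 30 [91.2 95.  96.9] 44.5
500 29 [91.5 95.2 96.7] 45.7
508 27 [90.  94.7 97.3] 45.7
516 29 [91.6 95.8 97.3] 45.3
524 26 [91.8 94.9 96.7] 44.5
532 33 [ 90.4  96.8 113.5] 46.1
540 12 [91.6 93.4 97.3] 49.1
548 15 [87.6 94.  98.4] 49.2
556 22 [91.  96.2 97.7] 47.7
564 32 [87.8 95.  96.5] 47.4
572 38 [79.9 92.5 96.2] 48.1
580 12 [ 84.2  93.5 102.1] 33.2
588 2 [101.4 102.1 102.8] 29.0
596 8 [100.6 101.8 103.5] 38.3
```

View pics/s6c.png

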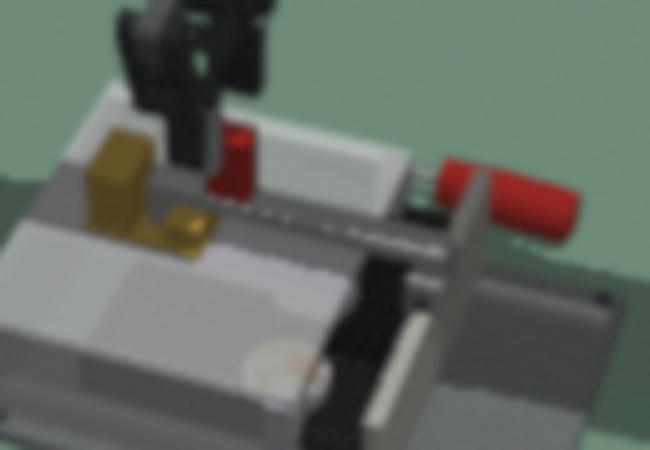

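Level (bar top 95 mm along its length), tooth in the notch. Open further and rise clear.

{"op": "send_rows", "data": {
  "rows": [
    [0.3,0,0,-0.005,0],
    [0.3,0,0,-0.015,0],
    [0.3,0,0,-0.025,0],
    [0.3,0,0,-0.03,0],
    [0.3,0.02,0,-0.03,0],
    [0.3,0.02,0,0,0],
    [0.3,0.01,0,0,0],
    [0.3,0,0,0,0]
  ]
}}

```text
clock: 8.75
eef_pos: [493.0, 87.1, 216.6]
tool_rot: [3.135, 0.019, -3.051]
force: [0.3, -0.1, -0.9]
width: 55.1
```

Run:
```python
from h import *
s=read_state();p=get_image('wrist');save(p,'w7');d=dict(z=p['z_map'],im=p['image'],K=p['K'],dist=p['dist'],T=p['tool_from_camera'],pos=s['eef_pos'],rot=s['tool_rot'])
print(s['eef_pos'],s['force'],s['width'],s['qd'].round(3))
W=wl(d);red,br=colmasks(p);A=W[red&(W[...,2]>127.5)];print(A.mean(0),len(A),'travel',(A.mean(0)[:2]-[496.2,87.9])@[.9957,.0926])
u,v,z=bar();
k=(u>468)&(u<575)&(z>93.5)&(z<99); print(np.polyfit(u[k],z[k],1))
```

```text
[492.96211687  87.14850571 216.56379571] [ 0.27275521 -0.05090587 -0.89895855] 55.10212817384489 [-0.001 -0.006  0.003 -0.011  0.    -0.005  0.   ]
[538.95619686  92.01033198 129.53627695] 302 travel 42.95296195079149
[-3.55171836e-03  9.77251541e+01]
```

View pics/w7.png

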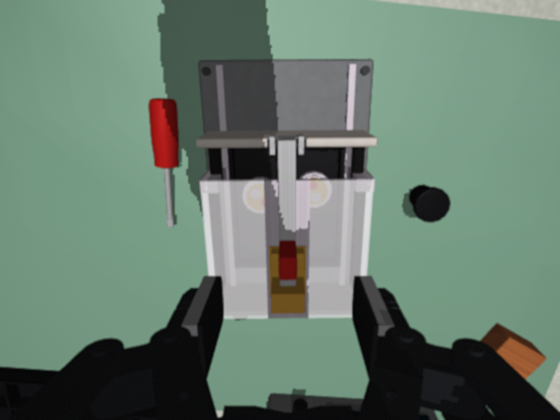

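Run:
```python
from h import *
for i in range(4):
    s=read_state();p=get_image('wrist');d=dict(z=p['z_map'],im=p['image'],K=p['K'],dist=p['dist'],T=p['tool_from_camera'],pos=s['eef_pos'],rot=s['tool_rot'])
    W=wl(d);red,br=colmasks(p);A=W[red&(W[...,2]>127.5)];print((A.mean(0)[:2])@[.9957,.0926],len(A))
    b=br&(W[...,2]>74)&(W[...,2]<100);
k=W[...,:2]@np.array([.9957,.0926])
for z0,z1 in [(74,82),(82.5,85.5),(86,98),(100.5,103)]:
    m=br&(W[...,2]>z0)&(W[...,2]<z1)&(k>540)&(k<620);print(z0,m.sum(),np.percentile(k[m],[2,50,98]).round(1) if m.any() else '')
cv2.imwrite('pics/w8.png',cv2.resize(p['image'][160:330,190:390],None,fx=3.5,fy=3.5,interpolation=2))
```

```text
545.0831579932745 309
545.1587086528534 309
545.1048118564008 315
544.968685119458 308
74 3 [555.3 555.8 563.8]
82.5 240 [555.  562.5 570.2]
86 0 
100.5 601 [584.7 593.4 602.9]
```

View pics/w8.png

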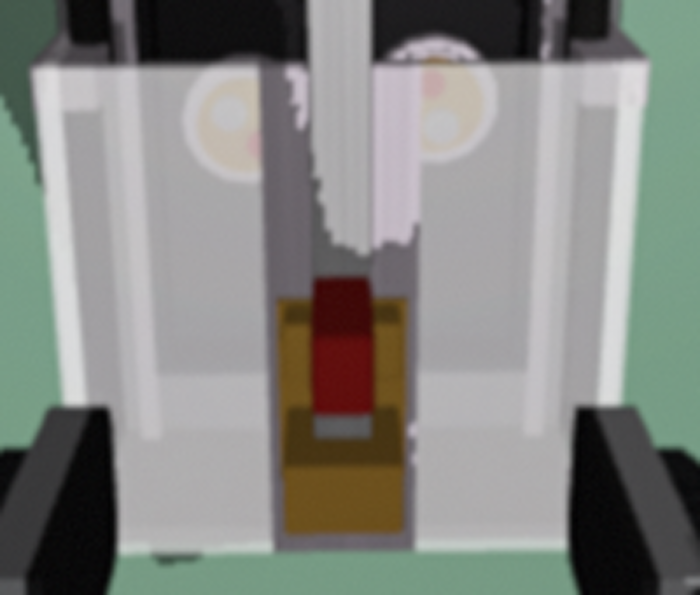

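```bash
python3 -c "
from cell import *
print(read_state()['clock']);print(finish_job())"
```

```text
9.05
the job is handed in; nothing more can be done
None
```

The case is shut and latched, and I handed the job in at about 9 s of the 38 s allowed; no verdict was reported.

**What I did:** I pinched the red knob and lifted the bar to about 0.14–0.16 rad. I pushed the tray in until the tooth touched the backstop, with about 7 N at the wrist. Then I backed off about 1 mm, lowered the bar into the notch, opened the gripper and rose clear.

**Last checks:**
- **Bar:** it lies level, with a slope of about 0.004 rad. The tooth is between the front post and the backstop, against the post's inner face.
- **At rest:** the knob's position stayed within 0.2 mm over four pictures.
- **Movements:** both look flat in the tray in the last picture.
- **Rest of the bench:** the wrist picture showed the loupe, screwdriver and block apparently undisturbed. I did not check the dish, jar or dust dome afterwards.
- **Robot:** it is about 85 mm clear of the knob, touching nothing.

**One measurement that disagreed:** the camera put the knob's travel at about 43 mm, while a latched tray should be at 46 mm or more. The tray may have started slightly pushed in, or the calibration may be off. I could not read the tray joint directly, so I relied on the tooth being visibly down in the notch.

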